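# Tip the tokens down the coin chute

## Robot

A 6-joint arm with a two-finger parallel gripper is mounted at the origin on the work surface. World frame = base frame: x ahead of the robot, y to its left, z up, the work surface at z = 0. Lengths are in m, angles in rad, forces in N, time in s.
With the tool pointing down it reaches from about 0.25 to 0.8 m from the base axis. Payload 8.5 kg.
Tool frame: the origin (TCP) lies at the very end of the fingers, on their centre line; the grasp point (between the pads) lies robot.hold_point_z behind it (robot.hold_point_z is the distance from the TCP to the grasp point, in m); z points along the fingers, y is the line along which they close (so a half turn about z gives the same grasp; the last joint's range is limited). The gripper opens to 85 mm and grips with 20 to 120 N. Pads are 22 mm wide; open, the fingers measure 114 mm over their backs; the gripper's body (76 mm by 85 mm) begins 54 mm behind the grasp point. The pads swing forward as they close: fully open they stand 13 mm farther back than shut.
Start: joints at [-1.222, 0.238, -0.013, 1.319, 0, 1.571], TCP at [0.179, -0.493, 0.231] pointing down, gripper open.
Joint ranges: [-2.66, 2.66], [-1.03, 1.9], [-1.14, 1.46], [-1.82, 2.27], [-1.45, 1.34], [-3.14, 3.14]. Speed limits (rad/s): [2.22, 2.22, 2.79, 3.14, 3.14, 3.14].

## Interface

Orientations are given as [roll, pitch, yaw] about the fixed x, y, z axes, in that order (R = Rz(yaw) Ry(pitch) Rx(roll)).
In Python, from workcell import robot, vision gives the robot as it stands.
- The arm moves only by the shell command python3 -m pendant 'ROWS' [OPENING]. ROWS is JSON, a list of rows, each a list of 2 entries, a list of its own where there are three numbers: the shift along the world's x, y, z normalised to -1 to 1, where 1 is 40 mm, then the turn, a rotation vector about the world's x, y, z normalised to -1 to 1, where 1 is 0.1 rad. In form: [[[tx, ty, tz], [ax, ay, az]], ...]. A call has 1 to 20 rows; each row shifts and turns the commanded pose from where the row before left it; what a row does not reach is not made up. A row lasts 1/12 s, in which the tool goes at most 41.7 mm and 7.16 degrees, less where a joint would pass 70% of its speed; a pose out of reach is approached as far as the arm can. A call with a number of a shift or a turn outside -1 to 1 is refused whole. A call with a gripper value outside its range is refused whole. OPENING is the opening, from 0 (shut) to 1 (fully open), set as the call begins (- or left out, the last holds). The fingers move at their own pace and stop on an object; the grip force is fixed at half the most. Time passes only in rows, so rows that do not move let the fingers close. It gives the time, the measured TCP pose, the force, the opening and the grip force at its end, in the units of the state.
- robot.sense(): the state, without advancing time (a new reading comes with each control period).
- vision.grab_frame(name): name is "scene" or "top"; returns the picture (384x512x3 uint8, blue, green, red); there is no depth.
- vision.camera_model(name): a dict with "mtx" (3x3 intrinsics, pixels), "k1" (the pictures are not rectified: a ray, as slopes to the right and down, at radius r is drawn at 1 + k1 r^2 times it, then the intrinsics apply), "extrinsics" (4x4, takes a point from camera to world coordinates). Camera axes: x right, y down, z forward; pixel columns grow to the right and rows downward; lengths in m; the calibration is good to about 2 mm. A picture is of the moment at which its call begins. camera_model takes no time and is no camera call.
- robot.sign_off(): hands the job in; it is judged then, once.
The state is a dict: "time": time; "joint_pos": joint angles; "joint_velocities": joint speeds; "effort": joint torques, N m; "position": TCP position; "eef_rot": TCP orientation; "wrist_force": force on the tool from outside, world axes, zero at the start; "torque": the same for the moment, N m; "finger_gap": opening from 0.0 (shut) to 1.0 (fully open); "finger_force": force on a finger pad.
Only numpy, scipy, OpenCV 4.12 (cv2) and the standard library are available. Lean on these libraries where they do the work, as an engineer would, in place of code of your own. Each camera call takes 0.05 s, during which the arm holds its last target. There are 200 camera calls.

## Task

One of the two pewter change trays on the counter holds two fat brass tokens; the other holds a cake of soap. Lift the tray with the tokens and tip it over the open top of the wooden coin chute so that both tokens run down into the brass catch cup. Then set the empty tray down flat on the counter and let go.

Things in the scene. Friction and masses are not known exactly. Their poses are not given: they have to be found in the camera images.
- tray: pewter scoop tray, 110 (x) by 84 mm (y), 0.3 kg; origin under its floor's centre, z up. Floor 4 mm, side walls 24 mm high. Grip: wooden back board, x = 43 to 55, 60 wide in y, top at z = 92. Front (-x, no wall) faces the robot within 20 deg; the last 25 mm of floor turns up to a lip at x = -55, z = 9. Tipped front down, tokens slide out near 35 deg, surely at 55. Its twin holds soap
- chute: fixed wooden chute, brass cup. Origin on the counter under its mouth's centre, z up, x towards the cup (away from the robot within 12 deg). Mouth opens up: inside 150 (x) by 140 mm (y), walls 8, rim at z = 175. Inside, a smooth floor slopes from z = 162 at x = -75 to 58 at x = 85, through a 140 by 50 mm slot under the front wall into the square cup: x = 83 to 208, y = -78 to 78, 50 high, open above
- token1: fat round brass token, 28 mm diameter, 12 mm thick, 60 g; origin at the centre of its underside, z along its axis. Starts lying flat on the floor of the tray, loose
- token2: the other fat round brass token, 28 mm diameter, 12 mm thick, 60 g; origin at the centre of its underside, z along its axis. Starts lying flat on the floor of the tray, loose

How it is judged:
By the outcome, as a careful person would: the job done as asked, in the order asked, and still so for the second after the job is handed in, with the robot touching nothing.
It also fails if it takes over 64 s, if anything falls off the work surface, if the arm or the gripper's body presses on something with over 40 N, if the wrist force passes 120 N, or if a joint passes its speed limit or range.

## Working session

There is one attempt and no reset: what is moved stays moved. The work goes in short steps, Python scripts to look and compute and a shell command to move; the robot and the scene stay as the last step left them, time stands still between calls to the robot, and variables do not carry over. Pictures are saved under pics/ and viewed, at most 10 in all, crops included, and the job is handed in when it is done.

```bash
mkdir -p pics; ls; cat > h.py <<'E'
import numpy as np, cv2
from workcell import robot, vision
def grab(name, fn=None):
    im=vision.grab_frame(name)
    if fn: cv2.imwrite('pics/'+fn,im)
    return im
def ray(name,u,v):
    c=vision.camera_model(name); K=np.array(c['mtx']); k=c['k1']
    d=cv2.undistortPoints(np.array([[[u,v]]],float),K,np.array([k,0,0,0.]))[0,0]
    T=np.array(c['extrinsics']); return T[:3,3], T[:3,:3]@np.array([d[0],d[1],1])
def onplane(name,u,v,z):
    o,d=ray(name,u,v); return o+d*(z-o[2])/d[2]
E
python3 - <<'E'
from h import *
a=grab('scene','s0.png'); b=grab('top','t0.png')
print(robot.sense(), robot.hold_point_z)
for n in('scene','top'): print(vision.camera_model(n))
E
```

```text
pics
{'time': 0.1, 'joint_pos': array([-1.22203714e+00,  2.38719600e-01, -1.41757480e-02,  1.31921803e+00,
        1.39028153e-05,  1.57084596e+00]), 'joint_velocities': array([ 1.08984660e-03, -1.17787951e-03,  2.05261488e-03, -5.20141007e-05,
        1.19685437e-03,  1.51456127e-04]), 'effort': array([ 2.40488214e-05, -5.39720035e+01,  3.46998274e+01,  1.34122386e-02,
        3.60698735e-06, -1.10085782e-05]), 'position': array([ 0.17928163, -0.49303013,  0.23074029]), 'eef_rot': array([-3.14027560e+00, -1.38374292e-05,  3.48709530e-01]), 'wrist_force': array([-0.00614973,  0.49700366,  0.51224848]), 'torque': array([0.01350241, 0.00869447, 0.00531944]), 'finger_force': 0.0, 'finger_gap': 1.0007437260036551} 0.0187
{'mtx': array([[370.78029865,   0.        , 258.57823225],
       [  0.        , 370.78029865, 188.6046415 ],
       [  0.        ,   0.        ,   1.        ]]), 'k1': -0.048353394918445904, 'extrinsics': array([[ 0.86019963,  0.40465055, -0.31034581,  0.74149261],
       [ 0.50981651, -0.66807219,  0.54200246, -0.39707562],
       [ 0.01198819, -0.62444974, -0.78097299,  0.59339429],
       [ 0.        ,  0.        ,  0.        ,  1.        ]])}
{'mtx': array([[347.19277381,   0.        , 261.33732144],
       [  0.        , 347.19277381, 195.91785496],
       [  0.        ,   0.        ,   1.        ]]), 'k1': -0.044565344427667034, 'extrinsics': array([[-0.00215155, -0.99459016,  0.10385461,  0.43716741],
       [-0.99999635,  0.0023095 ,  0.00140056,  0.00809777],
       [-0.00163284, -0.10385121, -0.9945915 ,  0.6755004 ],
       [ 0.        ,  0.        ,  0.        ,  1.        ]])}
```

View pics/s0.png

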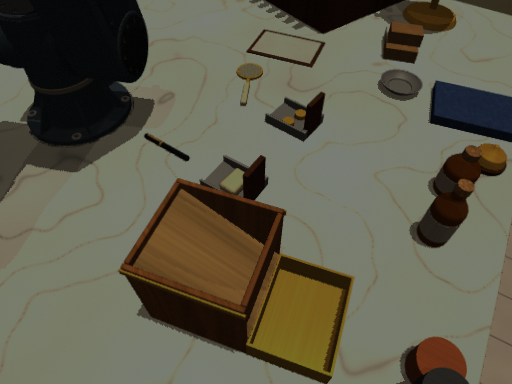

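View pics/t0.png

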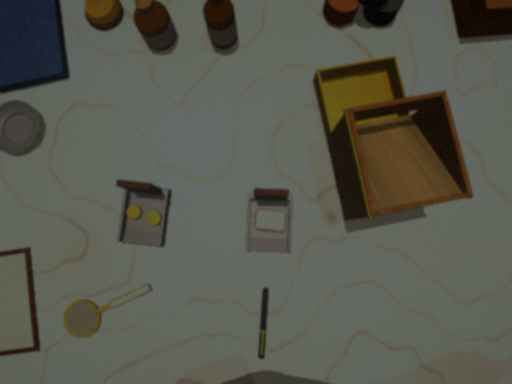

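Scene: the token tray is at about (297,115) with tokens at (289,121) and (300,113), the soap tray at (237,180), and the chute mouth at (205,245). Top: the token tray is at (145,215) with tokens at (134,212) and (154,218), and the chute rim corners are at about (346,111), (445,92), (470,195), (371,216).

```bash
python3 - <<'E'
from h import *
b=cv2.imread('pics/t0.png')
c=cv2.resize(b[170:255,100:180],None,fx=7,fy=7,interpolation=cv2.INTER_CUBIC)
cv2.imwrite('pics/c0.png',cv2.convertScaleAbs(c,alpha=1.8))
R=[onplane('top',*p,.175) for p in((346,111),(445,92),(470,195),(371,216))]
print(np.round(R,3), np.round(np.mean(R,0),3))
print('edge dirs deg',[np.degrees(np.arctan2(*(R[i]-R[j])[[1,0]])) for i,j in((0,3),(1,2))])
# yellow tokens
hsv=cv2.cvtColor(b,cv2.COLOR_BGR2HSV)
m=cv2.inRange(hsv,(18,110,60),(40,255,255)); m[:195]=0;m[230:]=0;m[:,:120]=0;m[:,170:]=0
n,l,s,ce=cv2.connectedComponentsWithStats(m)
for i in range(1,n): print(s[i],ce[i],onplane('top',*ce[i],.014).round(3))
E
```

```text
[[ 0.617 -0.118  0.175]
 [ 0.648 -0.271  0.175]
 [ 0.49  -0.299  0.175]
 [ 0.46  -0.15   0.175]] [ 0.554 -0.209  0.175]
edge dirs deg [np.float64(11.43119374106405), np.float64(9.907468730606539)]
[126 205  16  14 176] [133.25568182 211.59659091] [0.477 0.255 0.014]
[147 211  14  15 163] [153.5398773  218.11656442] [0.464 0.215 0.014]
```

View pics/c0.png

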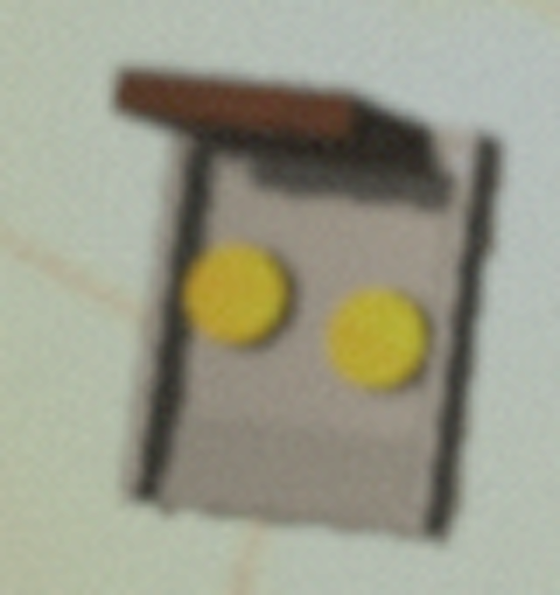

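```bash
python3 - <<'E'
from h import *
f=lambda x,y,z: onplane('top',100+(x-3)/7,170+(y-3)/7,z)
B=[f(*p,.092) for p in((118,70),(352,98),(352,137),(118,107))]
print('board',np.round(B,4),np.mean(B,0).round(4),[np.degrees(np.arctan2(-(B[i]-B[j])[0],(B[i]-B[j])[1])) for i,j in((0,1),(3,2))])
L=[f(*p,.012) for p in((138,500),(448,540))]
print('lip',np.round(L,4),np.mean(L,0),np.degrees(np.arctan2(-(L[0]-L[1])[0],(L[0]-L[1])[1])))
E
```

```text
board [[0.5268 0.2571 0.092 ]
 [0.5197 0.1989 0.092 ]
 [0.5101 0.1986 0.092 ]
 [0.5177 0.2567 0.092 ]] [0.5186 0.2278 0.092 ] [np.float64(-6.985299582799229), np.float64(-7.418201087904364)]
lip [[0.4204 0.2809 0.012 ]
 [0.4097 0.1952 0.012 ]] [0.41506442 0.23805395 0.012     ] -7.0683900964708295
```

The crop shows the board top between (118,70) and (352,137) and the lip at y=500–540. That puts the board centre at (0.519, 0.228) with tray yaw −7.2°, and chute yaw at about +10.7° with its mouth centre at (0.554, −0.209).

```bash
for i in 1 2; do python3 -m pendant '[[[0.354,0.751,0],[0,0,0.457]],[[0.354,0.751,0],[0,0,0.457]],[[0.354,0.751,0],[0,0,0.457]],[[0.354,0.751,0],[0,0,0.457]],[[0.354,0.751,0],[0,0,0.457]],[[0.354,0.751,0],[0,0,0.457]],[[0.354,0.751,0],[0,0,0.457]],[[0.354,0.751,0],[0,0,0.457]],[[0.354,0.751,0],[0,0,0.457]],[[0.354,0.751,0],[0,0,0.457]],[[0.354,0.751,0],[0,0,0.457]],[[0.354,0.751,0],[0,0,0.457]]]' 1; done; python3 -m pendant '[[[0,0,0],[0,0,0]],[[0,0,0],[0,0,0]]]'
```

```text
time: 1.1
position: [0.3495, -0.1312, 0.2312]
eef_rot: [-3.142, -0.0, 0.899]
wrist_force: [1.1, -0.9, -0.2]
finger_gap: 0.998
finger_force: 0.0
time: 2.1
position: [0.5195, 0.2293, 0.2309]
eef_rot: [-3.141, 0.0, 1.448]
wrist_force: [1.2, 0.1, -0.6]
finger_gap: 0.997
finger_force: 0.0
time: 2.27
position: [0.5193, 0.2289, 0.2301]
eef_rot: [-3.14, 0.001, 1.448]
wrist_force: [-0.7, 0.6, -0.5]
finger_gap: 0.999
finger_force: 0.0
```

```bash
python3 -m pendant '[[[0,0,-0.5],[0,0,0]],[[0,0,-0.5],[0,0,0]],[[0,0,-0.5],[0,0,0]],[[0,0,-0.5],[0,0,0]],[[0,0,-0.5],[0,0,0]],[[0,0,-0.5],[0,0,0]],[[0,0,-0.5],[0,0,0]],[[0,0,-0.5],[0,0,0]],[[0,0,-0.45],[0,0,0]],[[0,0,0],[0,0,0]],[[0,0,0],[0,0,0]]]' 1; python3 -c "
from h import *
grab('scene','s1.png')"
```

```text
time: 3.18
position: [0.5183, 0.2265, 0.053]
eef_rot: [-3.14, 0.001, 1.444]
wrist_force: [-0.0, -1.4, 0.4]
finger_gap: 0.997
finger_force: 0.0
```

View pics/s1.png

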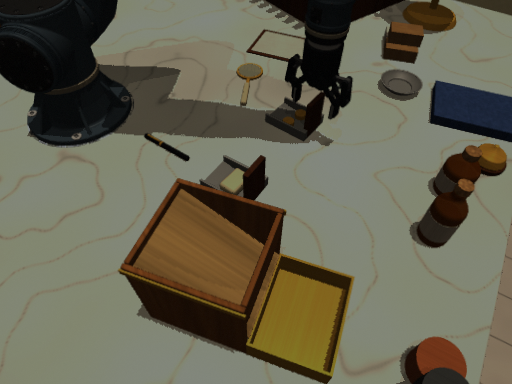

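The fingers straddle the board at about (318,105), one inside the tray and one behind it. I'll close on it.

```bash
python3 -m pendant '[[[0,0,0],[0,0,0]],[[0,0,0],[0,0,0]],[[0,0,0],[0,0,0]],[[0,0,0],[0,0,0]],[[0,0,0],[0,0,0]],[[0,0,0],[0,0,0]],[[0,0,0],[0,0,0]],[[0,0,0],[0,0,0]],[[0,0,0],[0,0,0]],[[0,0,0],[0,0,0]],[[0,0,0],[0,0,0]],[[0,0,0],[0,0,0]]]' 0
```

```text
time: 4.23
position: [0.5195, 0.2277, 0.0536]
eef_rot: [3.141, -0.0, 1.446]
wrist_force: [0.0, -0.3, 5.8]
finger_gap: 0.133
finger_force: 59.2
```

```bash
python3 -m pendant '[[[0,0,0.1],[0,0,0]],[[0,0,0.2],[0,0,0]],[[0,0,0.4],[0,0,0]],[[0,0,0.6],[0,0,0]],[[0,0,0.7],[0,0,0]],[[0,0,0.7],[0,0,0]],[[0,0,0.7],[0,0,0]],[[0,0,0.7],[0,0,0]],[[0,0,0.7],[0,0,0]],[[0,0,0.6],[0,0,0]],[[0,0,0.4],[0,0,0]],[[0,0,0.3],[0,0,0]],[[0,0,0.1],[0,0,0]],[[0,0,0],[0,0,0]]]' 0
python3 -m pendant '[[[0.05,-0.2,0],[0,0,0]],[[0.1,-0.4,0],[0,0,0.07]],[[0.22,-0.6,0],[0,0,0.07]],[[0.22,-0.6,0],[0,0,0.07]],[[0.22,-0.6,0],[0,0,0.07]],[[0.22,-0.6,0],[0,0,0.07]],[[0.22,-0.6,0],[0,0,0.07]],[[0.22,-0.6,0],[0,0,0.07]],[[0.22,-0.6,0],[0,0,0.07]],[[0.22,-0.6,0],[0,0,0.07]],[[0.22,-0.6,0],[0,0,0.07]],[[0.22,-0.6,0],[0,0,0.07]],[[0.22,-0.6,0],[0,0,0.07]],[[0.22,-0.6,0],[0,0,0.07]],[[0.22,-0.6,0],[0,0,0.07]],[[0.22,-0.6,0],[0,0,0.07]],[[0.22,-0.6,0],[0,0,0.07]],[[0.22,-0.6,0],[0,0,0.07]],[[0.22,-0.4,0],[0,0,0.07]],[[0.1,-0.2,0],[0,0,0.07]]]' 0
python3 -m pendant '[[[0,0,0],[0,0,0]],[[0,0,0],[0,0,0]],[[0,0,0],[0,0,0]]]'
python3 -c "
from h import *
grab('scene','s2.png')"
```

```text
time: 5.4
position: [0.5194, 0.2277, 0.3021]
eef_rot: [3.141, -0.001, 1.446]
wrist_force: [-0.0, -0.1, -4.2]
finger_gap: 0.133
finger_force: 58.7
time: 7.07
position: [0.6788, -0.2075, 0.2988]
eef_rot: [-3.138, -0.0, 1.577]
wrist_force: [0.2, -0.4, -4.6]
finger_gap: 0.131
finger_force: 58.8
time: 7.32
position: [0.6783, -0.204, 0.3005]
eef_rot: [-3.14, -0.001, 1.578]
wrist_force: [-0.9, 0.6, -3.8]
finger_gap: 0.133
finger_force: 58.8
```

View pics/s2.png

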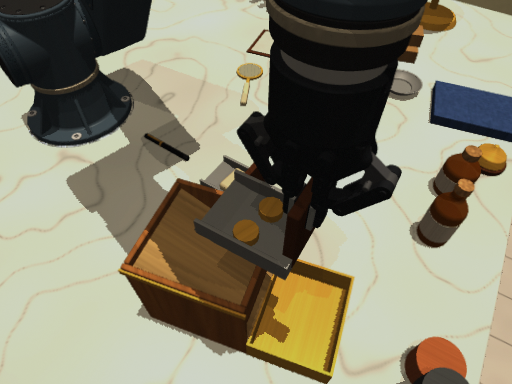

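The tray is level over the mouth with both tokens at (246,231) and (271,209), and the lip is inside the mouth. I'll tilt about the lip.

```bash
python3 -m pendant '[[[-0.062,0,-0.022],[0,-0.5,0]],[[-0.062,0,-0.022],[0,-0.5,0]],[[-0.075,0,-0.03],[0,-0.5,0]],[[-0.075,0,-0.03],[0,-0.5,0]],[[-0.086,0,-0.039],[0,-0.5,0]],[[-0.086,0,-0.039],[0,-0.5,0]],[[-0.098,0,-0.048],[0,-0.5,0]],[[-0.098,0,-0.048],[0,-0.5,0]],[[-0.108,0,-0.058],[0,-0.5,0]],[[-0.108,0,-0.058],[0,-0.5,0]],[[0,0,0],[0,0,0]],[[0,0,0],[0,0,0]]]'
python3 - <<'E'
from h import *
grab('scene','s3.png'); s=robot.sense(); print(s['joint_pos'].round(3))
E
```

```text
time: 8.37
position: [0.6429, -0.2034, 0.2856]
eef_rot: [2.643, 0.004, 1.578]
wrist_force: [0.6, 0.4, -3.1]
finger_gap: 0.132
finger_force: 59.8
[-0.389  0.151 -0.118  0.833  0.183  1.217]
```

View pics/s3.png

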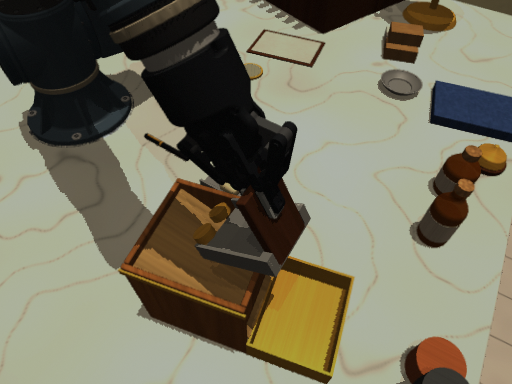

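The tokens, at (204,233) and (219,212), are already running over the lip into the mouth. I'll continue tilting.

```bash
python3 -m pendant '[[[-0.116,0,-0.068],[0,-0.5,0]],[[-0.116,0,-0.068],[0,-0.5,0]],[[-0.122,0,0.044],[0,-0.5,0]],[[-0.122,0,0.044],[0,-0.5,0]],[[-0.13,0,0.032],[0,-0.5,0]],[[-0.13,0,0.032],[0,-0.5,0]],[[-0.135,0,0.018],[0,-0.5,0]],[[-0.135,0,0.018],[0,-0.5,0]],[[-0.139,0,0.005],[0,-0.5,0]],[[-0.139,0,0.005],[0,-0.5,0]],[[0,0,0],[0,0,0]],[[0,0,0],[0,0,0]],[[0,0,0],[0,0,0]],[[0,0,0],[0,0,0]]]'
python3 - <<'E'
from h import *
grab('scene','s4.png'); s=robot.sense(); print(s['joint_pos'].round(3))
E
```

```text
time: 9.58
position: [0.5946, -0.2048, 0.2894]
eef_rot: [2.141, 0.008, 1.575]
wrist_force: [0.5, -0.9, -2.9]
finger_gap: 0.13
finger_force: 60.1
[-0.547 -0.075 -0.749 -0.03   0.453  1.244]
```

View pics/s4.png

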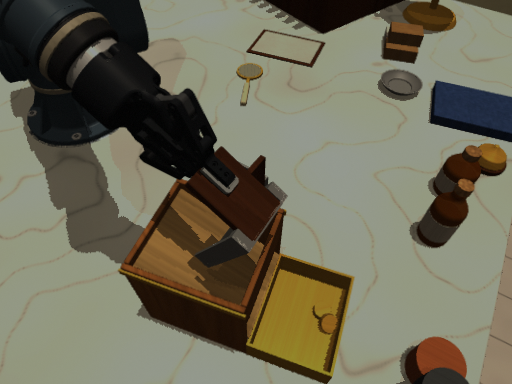

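One token is clearly in the cup at (327,323), with a second feature or shadow at (317,313). I'll dwell, then look closer.

```bash
python3 -m pendant '[[[-0.07,0,0.1],[0,-0.3,0]],[[-0.07,0,0.1],[0,-0.3,0]],[[0,0,0],[0,0,0]],[[0,0,0],[0,0,0]],[[0,0,0],[0,0,0]],[[0,0,0],[0,0,0]],[[0,0,0],[0,0,0]],[[0,0,0],[0,0,0]]]'
python3 - <<'E'
from h import *
a=grab('scene')[150:380,120:360]; b=grab('top')[50:230,310:480]
cv2.imwrite('pics/c5.png',np.hstack([cv2.resize(a,(417,400)),cv2.convertScaleAbs(cv2.resize(b,(378,400)),alpha=1.8)]))
E
```

```text
time: 10.3
position: [0.5878, -0.2044, 0.2961]
eef_rot: [2.082, 0.007, 1.575]
wrist_force: [0.0, 0.1, -3.7]
finger_gap: 0.134
finger_force: 60.1
```

View pics/c5.png

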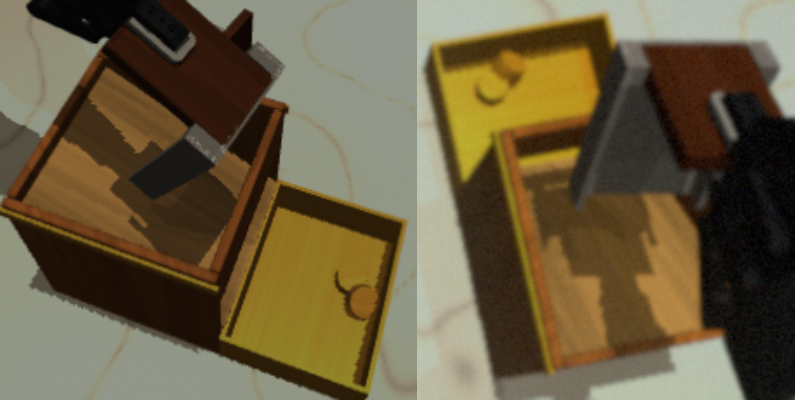

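Both tokens are in the cup: in the top half of the crop at (490,90) and (508,67), one lying beside the other. I'll lift, level the tray and carry it back to its starting place.

```bash
python3 -m pendant '[[[0,0,0.3],[0,0,0]],[[0,0,0.5],[0,0,0]],[[0,0,0.5],[0,0,0]],[[0,0,0.3],[0,0,0]],[[0,0.1,0],[0,0.62,0]],[[0,0.2,0],[0,0.62,0]],[[0,0.3,0],[0,0.62,0]],[[0,0.4,0],[0,0.62,0]],[[0,0.5,0],[0,0.62,0]],[[0,0.6,0],[0,0.62,0]],[[0,0.6,0],[0,0.62,0]],[[0,0.6,0],[0,0.62,0]],[[0,0.6,0],[0,0.62,0]],[[0,0.6,0],[0,0.62,0]],[[0,0.6,0],[0,0.62,0]],[[0,0.6,0],[0,0.62,0]],[[0,0.6,0],[0,0.62,0]],[[0,0.6,0],[0,0.62,0]],[[0,0.6,0],[0,0.62,0]],[[0,0.6,0],[0,0.62,0]]]'
python3 -m pendant '[[[-0.2,0.6,0],[0,0.62,0]],[[-0.2,0.6,0],[0,0,0]],[[-0.2,0.6,0],[0,0,0]],[[-0.2,0.5,0],[0,0,0]],[[-0.2,0.3,0],[0,0,0]],[[0,0.1,0],[0,0,0]],[[0,0,0],[0,0,0]],[[0,0,0],[0,0,0]],[[0,0,0],[0,0,0]]]'
```

```text
time: 12.07
position: [0.588, 0.1211, 0.3605]
eef_rot: [3.075, 0.0, 1.579]
wrist_force: [1.6, -0.0, -2.9]
finger_gap: 0.132
finger_force: 59.8
time: 12.82
position: [0.548, 0.2267, 0.3602]
eef_rot: [3.135, 0.0, 1.578]
wrist_force: [-0.7, -0.3, -2.7]
finger_gap: 0.133
finger_force: 60.1
```

```bash
python3 -m pendant '[[[0,0,-0.3],[0,0.06,0]],[[0,0,-0.6],[0,0,0]],[[0,0,-0.7],[0,0,0]],[[0,0,-0.7],[0,0,0]],[[0,0,-0.7],[0,0,0]],[[0,0,-0.7],[0,0,0]],[[0,0,-0.7],[0,0,0]],[[0,0,-0.7],[0,0,0]],[[0,0,-0.7],[0,0,0]],[[0,0,-0.7],[0,0,0]],[[0,0,-0.5],[0,0,0]],[[0,0,-0.2],[0,0,0]],[[0,0,0],[0,0,0]],[[0,0,0],[0,0,0]]]'
python3 - <<'E'
from h import *
a=grab('scene')[50:170,220:380]
cv2.imwrite('pics/c6.png',cv2.resize(a,(800,600),interpolation=cv2.INTER_CUBIC))
E
```

```text
time: 13.98
position: [0.5482, 0.2272, 0.0727]
eef_rot: [3.141, -0.0, 1.578]
wrist_force: [0.4, -0.5, -3.1]
finger_gap: 0.13
finger_force: 60.0
```

View pics/c6.png

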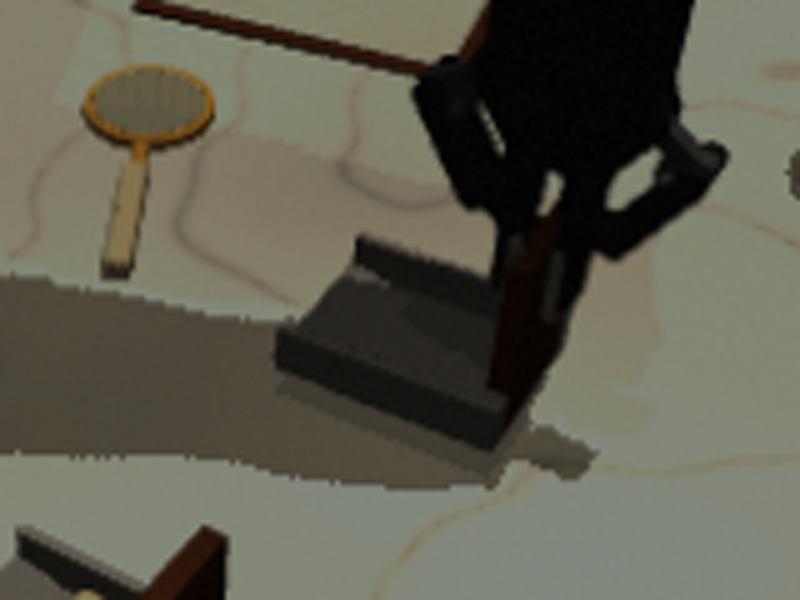

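The tray is empty and level, about 19 mm above clear counter with its shadow just below. I'll lower it slowly to contact.

```bash
python3 -m pendant '[[[0,0,-0.1],[0,0,0]],[[0,0,-0.1],[0,0,0]],[[0,0,-0.1],[0,0,0]],[[0,0,-0.05],[0,0,0]],[[0,0,-0.05],[0,0,0]],[[0,0,-0.05],[0,0,0]],[[0,0,0],[0,0,0]],[[0,0,0],[0,0,0]],[[0,0,0],[0,0,0]]]'
```

```text
time: 14.78
position: [0.5475, 0.2276, 0.054]
eef_rot: [-3.141, 0.0, 1.579]
wrist_force: [0.5, -0.2, -3.6]
finger_gap: 0.134
finger_force: 60.0
```

```bash
python3 -m pendant '[[[0,0,-0.03],[0,0,0]],[[0,0,0],[0,0,0]],[[0,0,-0.03],[0,0,0]],[[0,0,0],[0,0,0]],[[0,0,0],[0,0,0]]]'
```

```text
time: 15.2
position: [0.5478, 0.2277, 0.0536]
eef_rot: [3.14, -0.001, 1.579]
wrist_force: [-5.3, -2.7, 16.0]
finger_gap: 0.132
finger_force: 62.9
```

```bash
python3 -m pendant '[[[0,0,0.02],[0,0,0]],[[0,0,0],[0,0,0]]]'
python3 -m pendant '[[[0,0,0],[0,0,0]],[[0,0,0],[0,0,0]],[[0,0,0],[0,0,0]],[[0,0,0],[0,0,0]],[[0,0,0],[0,0,0]],[[0,0,0],[0,0,0]],[[0,0,0],[0,0,0]],[[0,0,0],[0,0,0]],[[0,0,0],[0,0,0]],[[0,0,0],[0,0,0]],[[0,0,0],[0,0,0]],[[0,0,0],[0,0,0]]]' 1
python3 -m pendant '[[[0,0,0.2],[0,0,0]],[[0,0,0.4],[0,0,0]],[[0,0,0.6],[0,0,0]],[[0,0,0.6],[0,0,0]],[[0,0,0.6],[0,0,0]],[[0,0,0.6],[0,0,0]],[[0,0,0.6],[0,0,0]],[[0,0,0.3],[0,0,0]],[[0,0,0],[0,0,0]],[[0,0,0],[0,0,0]]]'
python3 - <<'E'
from h import *
grab('scene','s7.png')
E
```

```text
time: 15.37
position: [0.5478, 0.2277, 0.0536]
eef_rot: [3.141, -0.001, 1.579]
wrist_force: [-3.0, -1.6, 11.7]
finger_gap: 0.133
finger_force: 62.0
time: 16.37
position: [0.5475, 0.2276, 0.0524]
eef_rot: [-3.141, -0.0, 1.579]
wrist_force: [0.1, -0.5, -0.3]
finger_gap: 1.0
finger_force: 0.0
time: 17.2
position: [0.5478, 0.2277, 0.2092]
eef_rot: [3.14, -0.001, 1.579]
wrist_force: [-0.8, 0.1, -0.5]
finger_gap: 0.999
finger_force: 0.0
```

View pics/s7.png

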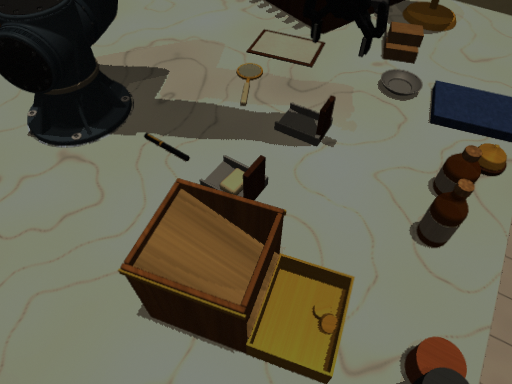

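The empty tray stands flat at (305,122), the soap tray is untouched, the tokens are in the cup at (327,323) and (318,312), and the gripper is clear.

```bash
python3 -c "
from h import *
print(robot.sign_off())"
```

```text
the job is handed in; nothing more can be done
None
```

Both tokens are in the brass cup, the empty tray is flat on the counter and released, and the job was handed in at about 17 s of the 64 s allowed; the verdict was not shown.

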